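# Find the loaded cell box by its weight and slide it home in the battery cradle

### The job

One of the three long cell boxes has its cells in; the other two are empty shells and look just the same. Find the loaded one by its weight, set it in the white battery cradle with its brass contacts towards the hood, and slide it in under the hood until you feel it stop against the contact block, fully home but not forced. The empty boxes must end standing flat on the bench; leave everything else where it lies.

Things in the scene. Friction and masses are not known exactly. Their poses are not given: they have to be found in the camera images.
- box_a: Long cell box, one of three that look the same: black lidded plastic holder 86 (x) x 48 (y) x 48 mm, starting flat on the bench; origin at the centre of its underside, z up. Contact end (+x): two brass strips on the end face, folded over the top edge. Tail (-x): four ribs across the top. With four cells in it weighs 300 to 420 g, empty 65 to 95 g.
- box_b: Long cell box, one of three that look the same: black lidded plastic holder 86 (x) x 48 (y) x 48 mm, starting flat on the bench; origin at the centre of its underside, z up. Contact end (+x): two brass strips on the end face, folded over the top edge. Tail (-x): four ribs across the top. With four cells in it weighs 300 to 420 g, empty 65 to 95 g.
- box_c: Long cell box, one of three that look the same: black lidded plastic holder 86 (x) x 48 (y) x 48 mm, starting flat on the bench; origin at the centre of its underside, z up. Contact end (+x): two brass strips on the end face, folded over the top edge. Tail (-x): four ribs across the top. With four cells in it weighs 300 to 420 g, empty 65 to 95 g.
- box_a_nose (a point): Lower edge of box_a's contact end: middle of the bottom edge of the +x end face, 43 mm ahead of the box's origin, at underside height.
- box_b_nose (a point): Lower edge of box_b's contact end: middle of the bottom edge of the +x end face, 43 mm ahead of the box's origin, at underside height.
- box_c_nose (a point): Lower edge of box_c's contact end: middle of the bottom edge of the +x end face, 43 mm ahead of the box's origin, at underside height.
- cradle: White battery cradle fixed to the bench, yaw 0.2 to 1.2 rad; origin at the centre of its underside, +x the way a box slides in. Floor plate 190 x 96 mm, top 8 mm above the bench. A box cannot be lowered to its place under the hood: set it on the floor plate behind the hood (box origin about x = -25 mm), then slide it. There is no spring or catch; sliding takes 1 to 2 N, more if pressed down.
- bay (a point): Point on the cradle's floor plate midway between its two rails, at cradle x = -5 mm, 8 mm above the bench. Rails run along x from -87 to +33 mm, inner faces at y = +-27 mm (3 mm play each side of a box); they reach out to y = +-35 mm and, with flared lips, up to 24 mm above the bench. The tail end (-x) and the top between the rails are open.
- hood (a point): Middle of the hood's open mouth at floor height, at cradle x = +33 mm. The hood runs from x = 33 to 95 mm: two cheeks (inner faces y = +-27, outer +-33 mm) and a roof 66 mm wide, underside 66 mm and top 72 mm above the bench.
- contact_block: Rigid grey contact block inside the hood, fixed to the cradle, 54 mm wide, with two upright brass strips on its face at cradle x = +58 mm, the stop for the box; origin and axes the same as the cradle's.
- stop (a point): Foot of the rigid contact block's face (two brass strips) inside the hood, midway between the rails, at cradle x = +58 mm, 8 mm above the bench. A box fully home has its nose point here: its front 25 mm is under the hood and its origin at cradle x = 15 mm.
- short_box: Bystander: a shorter cell box of the same look, 62 x 48 x 48 mm, holding other cells and not part of the job; origin at the centre of its underside.
- pliers: Bystander: long-nosed pliers with black grips, about 165 mm long, lying flat (11 mm thick), nose to its +x; origin under the joint.
- cutters: Bystander: side cutters with blue grips, about 130 mm long, lying flat (11 mm thick), nose to its +x; origin under the joint.
- hex_key: Bystander: bent hex key, 96 x 34 mm, 6 mm thick, lying flat; origin under the middle of the long leg.
- motor: Bystander: small stepper motor 42 x 42 x 48 mm standing with its thin shaft up (70 mm to the top); origin at the centre of its underside.
- fork: Bystander: printed orange fork with two bearing cheeks, foot 50 x 56 mm, 52 mm high; origin at the centre of its underside.
- driver: Bystander: screwdriver 180 mm long, lying flat along its x; origin beneath its middle.
Things that resemble listed ones, but are neither listed nor needed, are in the scene too. Leave any pink look-alike of the cradle alone.

How it is judged (in metres and radians):
At the end, for the whole second after the job is handed in: The loaded box lies flat on the cradle's floor between the rails, contact end first, its nose within 2.5 mm of the contact block's face, at rest, bearing on the cradle with the weight of a loaded box (over 2 N); both empty boxes stand flat and upright on the bench, at rest (((x of box_a_nose in the frame of stop above -0.0025 m and y of box_a_nose in the frame of stop between -0.005 and 0.005 m and z of box_a in the frame of cradle between 0.005 and 0.011 m and contact force between box_a and cradle above 2 N and height (world z) of box_b between -0.004 and 0.006 m and height (world z) of box_c between -0.004 and 0.006 m) or (x of box_b_nose in the frame of stop above -0.0025 m and y of box_b_nose in the frame of stop between -0.005 and 0.005 m and z of box_b in the frame of cradle between 0.005 and 0.011 m and contact force between box_b and cradle above 2 N and height (world z) of box_a between -0.004 and 0.006 m and height (world z) of box_c between -0.004 and 0.006 m) or (x of box_c_nose in the frame of stop above -0.0025 m and y of box_c_nose in the frame of stop between -0.005 and 0.005 m and z of box_c in the frame of cradle between 0.005 and 0.011 m and contact force between box_c and cradle above 2 N and height (world z) of box_a between -0.004 and 0.006 m and height (world z) of box_b between -0.004 and 0.006 m)) and angle between each of box_a, box_b, box_c's own z axis and vertical below 0.06 rad and linear speed of each of box_a, box_b, box_c below 0.01 m/s); the robot touches nothing.
It fails at once if a box is rammed or forced against the contact block (over 50 N between them) (contact force between any of box_a, box_b, box_c and contact_block above 50 N).
It fails at once if one of the other loose things is shifted by more than 30 mm (distance of any of short_box, pliers, cutters, hex_key, motor, fork, driver from where it was at the start of the episode above 0.03 m).
It also fails if it takes over 58 s, if anything falls off the work surface, if the arm or the gripper's body presses on something with over 40 N, if the wrist force passes 120 N, or if a joint passes its speed limit or range.

### The arm

A 6-joint arm with a two-finger parallel gripper is mounted at the origin on the work surface. World frame = base frame: x ahead of the robot, y to its left, z up, the work surface at z = 0. Lengths are in m, angles in degrees, forces in N, time in s.
With the tool pointing down it reaches from about 0.35 to 0.725 m from the base axis. Payload 4.3 kg.
Tool frame: the origin (TCP) lies at the very end of the fingers, on their centre line; the grasp point (between the pads) lies 19 mm behind it (grasp_offset is the z of the grasp point in the tool frame, in m); z points along the fingers, y is the direction in which the jaws open and shut (so a half turn about z gives the same grasp; the last joint's range is limited). The gripper opens to 85 mm and grips with 20 to 120 N. Pads are 22 mm wide; open, the fingers measure 114 mm over their backs; the gripper's body (76 mm by 85 mm) begins 54 mm behind the grasp point. The pads swing forward as they close: fully open they stand 13 mm farther back than shut.
Start: joints at [-79.2, 21.618, 4.641, 73.018, 0, 83.68], TCP at [0.169, -0.55, 0.231] pointing down, gripper open.
Joint ranges: [-156.06, 156.06], [-48.1, 94.91], [-58.44, 69.94], [-101.28, 121.22], [-78.64, 73.56], [-180, 180]. Speed limits (degrees/s): [147.25, 147.25, 180, 180, 180, 180].

### API

Orientations are given as [roll, pitch, yaw] about the fixed x, y, z axes, in that order (R = Rz(yaw) Ry(pitch) Rx(roll)).
In Python, from station import sense, capture, get_calibration, hand_in, boxes_of, place_of, grasp_offset gives the robot as it stands.
- The arm moves only by the shell command python3 -m inch 'ROWS' [FORCE]. ROWS is JSON, a list that holds one entry, the list of rows, each a list of 7 numbers: the turn, a rotation vector about the tool's x, y, z in degrees, then the shift along the tool's x, y, z in cm, then the finger opening in cm, from 0 to 8.54. A call has 1 to 20 rows; each row is the pose to reach, as a shift and turn from the pose commanded when the call began, along the tool's axes at that moment; what a row does not reach only later rows make up. A row lasts 1/12 s, in which the tool goes at most 41.7 mm and 7.16 degrees, less where a joint would pass 70% of its speed; a pose out of reach is approached as far as the arm can. A call with a gripper value outside its range is refused whole. The fingers move at their own pace and stop on an object; FORCE is the grip in N (left out, the last holds). Time passes only in rows, so rows that repeat a pose let the fingers close. It gives the time, the measured TCP pose, the force and the opening at its end, in the units of the state.
- sense(): the state, without advancing time (a new reading comes with each control period).
- capture(name): name is "side" or "top"; returns the picture (420x560x3 uint8, blue, green, red); there is no depth.
- get_calibration(name): a dict with "vfov" (degrees; the focal length in pixels is half the picture's height over the tangent of half this angle, whatever the lens; pixels are square), "cx", "cy" (the principal point, pixels), "R" (3x3) and "t" (3): a world point X has camera coordinates R X + t. Camera axes: x right, y down, z forward; pixel columns grow to the right and rows downward; lengths in m; the calibration is good to about 2 mm. A picture is of the moment at which its call begins. get_calibration takes no time and is no camera call.
- hand_in(): hands the job in, once; it reports no verdict.
Trained networks look in the newest picture that a camera, given by its name, has taken for a name from the list of things; names that differ only in an ending like _2 or _b are one class to them, and where a whole thing is asked for, a point or a joint stands for the part that bears it (a point fixed in the world has none). Each returns a list of dicts, best first, with "score" (0 to 1); they miss things now and then, are a little off and sometimes report something else, mostly with a low value. They report only what shows in the picture. A call takes as long as a camera call. They do not tell look-alikes from the thing itself.
- boxes_of(camera, thing): "rect" ([centre column, centre row, width, height] in pixels, round what is visible of it).
- place_of(camera, thing): "pixel" ([column, row] in pixels: a listed point, or the origin of a listed thing).
The state is a dict: "time_s": time; "qpos": joint angles; "qd": joint speeds; "joint_efforts": joint torques, N m; "position": TCP position; "eef_rot": TCP orientation; "wrist_force": force on the tool from outside, world axes, zero at the start; "torque": the same for the moment, N m; "width": finger opening in m.
Only numpy, scipy, OpenCV 4.12 (cv2) and the standard library are available. Lean on these libraries where they do the work, as an engineer would, in place of code of your own. Each camera call takes 0.05 s, during which the arm holds its last target. There are 200 camera calls.

## Working session

There is one attempt and no reset: what is moved stays moved. The work goes in short steps, Python scripts to look and compute and a shell command to move; the robot and the scene stay as the last step left them, time stands still between calls to the robot, and variables do not carry over. Pictures are saved under pics/ and viewed, about 8 in all and at most 12, crops included, and the job is handed in when it is done.

```bash
mkdir -p pics; ls; python3 - <<'E'
from station import *
import cv2
for n in ["side","top"]:
    im=capture(n); cv2.imwrite(f"pics/{n}0.png",im)
    c=get_calibration(n); print(n,c)
    for t in ["box_a","box_a_nose","cradle","bay","hood","stop","short_box"]:
        print(t,[(round(d["score"],2),[round(v) for v in d["pixel"]]) for d in place_of(n,t)][:8])
print(sense(), grasp_offset)
E
```

```text
pics
side {'vfov': 57.57524514059442, 'cx': 284.3286856078216, 'cy': 207.8204136686454, 'R': array([[ 0.96809532, -0.25050767,  0.00611231],
       [-0.1356117 , -0.54427585, -0.82787274],
       [ 0.21071526,  0.80063082, -0.56088267]]), 't': array([-0.52977467,  0.14063792,  0.93924796])}
box_a [(0.88, [319, 244]), (0.75, [258, 245]), (0.58, [266, 288]), (0.24, [270, 179])]
box_a_nose [(0.73, [283, 278])]
cradle [(0.56, [266, 182]), (0.55, [200, 179]), (0.43, [368, 236]), (0.3, [268, 177])]
bay [(0.92, [268, 178]), (0.92, [202, 175])]
hood [(0.72, [199, 172]), (0.68, [332, 239]), (0.67, [266, 174])]
stop [(0.93, [264, 170]), (0.76, [200, 169])]
short_box [(0.84, [348, 304]), (0.25, [320, 243])]
top {'vfov': 43.67460922646234, 'cx': 287.7936867720607, 'cy': 208.38938620986895, 'R': array([[-1.24156720e-04, -9.99879958e-01, -1.54937083e-02],
       [-9.95922448e-01,  1.52137614e-03, -9.02006811e-02],
       [ 9.02134249e-02,  1.54193329e-02, -9.95803084e-01]]), 't': array([0.07735381, 0.54566735, 1.439502  ])}
box_a [(0.87, [328, 239]), (0.81, [336, 180]), (0.77, [384, 243])]
box_a_n
[... 242 characters left out ...]
02])]
short_box [(0.91, [415, 187])]
{'time_s': 0.8, 'qpos': array([-7.92000302e+01,  2.16169635e+01,  4.64211993e+00,  7.30179501e+01,
       -1.64099681e-04,  8.36791570e+01]), 'qd': array([ 0.01661997,  0.04500737, -0.09266295, -0.11789314,  0.01395021,
       -0.00652444]), 'joint_efforts': array([ 1.29696920e-03, -4.63459969e+01,  2.70140380e+01, -1.04336993e-04,
       -4.26814483e-05,  6.03869850e-06]), 'position': array([ 0.16927549, -0.54956573,  0.23134456]), 'eef_rot': array([1.79992856e+02, 9.56492400e-04, 1.71208127e+01]), 'wrist_force': array([-0.07272612,  0.4301775 ,  0.32054646]), 'torque': array([-0.01934351,  0.02787464, -0.03640944]), 'width': 0.08528953375391707} -0.0187
```

```bash
python3 - <<'E'
import cv2
im=cv2.imread("pics/top0.png"); cv2.imwrite("pics/top0c.png",cv2.resize(im[90:330,130:450],None,fx=2.5,fy=2.5,interpolation=cv2.INTER_CUBIC))
E
```

```text
(no output)
```

View pics/top0c.png

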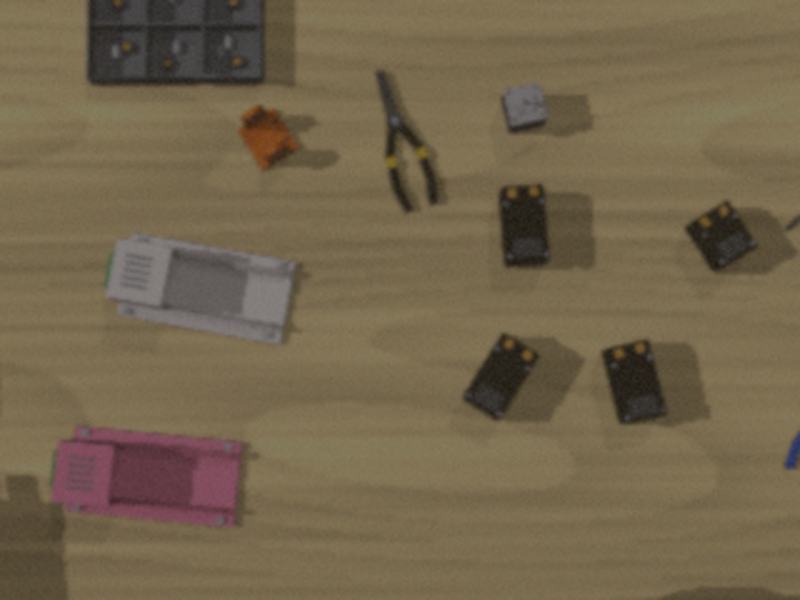

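View pics/side0.png

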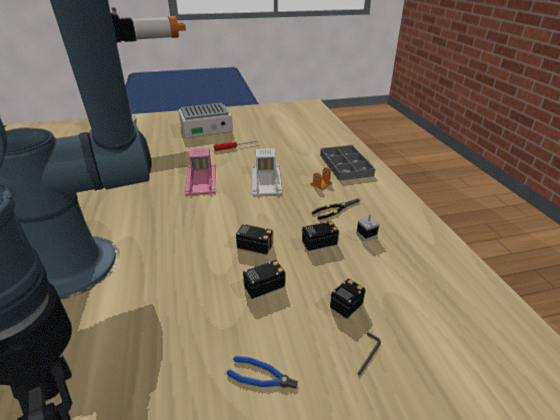

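The top view shows three long boxes at about (340,180), (330,240) and (384,242). The things they could be confused with:
- The short box at (419,184), which is excluded because it is 62 mm long.
- The pink cradle at (189,280), against the white cradle at (210,205), which is the one I want. Its hood is at the left (+y), at about (185,199).

The brass contacts are at the upper (+x) end of each box. Next I'll fit the poses.

```bash
cat > fit.py <<'E'
import numpy as np, cv2
from station import *
from scipy.optimize import minimize
def proj(n,P):
    c=get_calibration(n); f=210/np.tan(np.radians(c["vfov"]/2))
    q=np.asarray(P)@c["R"].T+c["t"]; return np.c_[c["cx"]+f*q[:,0]/q[:,2], c["cy"]+f*q[:,1]/q[:,2]]
def back(n,u,z=0.):
    c=get_calibration(n); f=210/np.tan(np.radians(c["vfov"]/2))
    d=c["R"].T@np.array([(u[0]-c["cx"])/f,(u[1]-c["cy"])/f,1]); o=-c["R"].T@c["t"]
    return o+d*(z-o[2])/d[2]
def cub(x0,x1,w,z0,z1): return np.array([[x,y,z] for x in(x0,x1) for y in(-w,w) for z in(z0,z1)])
BOX=[cub(-.043,.043,.024,0,.048)]
CRADLE=[cub(-.095,.095,.048,0,.008),cub(.033,.095,.033,.008,.072),cub(-.087,.033,.035,.008,.024)]
def sil(n,parts,p,S=8,shape=(420,560)):
    R=np.array([[np.cos(p[2]),-np.sin(p[2]),0],[np.sin(p[2]),np.cos(p[2]),0],[0,0,1]])
    m=np.zeros(shape,np.float32); acc=None
    uv=[proj(n,q@R.T+[p[0],p[1],0]) for q in parts]; a=np.vstack(uv)
    return uv
def render(n,parts,p,win,S=6):
    x0,y0,w,h=win; m=np.zeros((h*S,w*S),np.uint8)
    for uv in sil(n,parts,p):
        q=cv2.convexHull((((uv+.5)-[x0,y0])*S-.5).round().astype(np.int32)); cv2.fillConvexPoly(m,q,255)
    return cv2.resize(m,(w,h),interpolation=cv2.INTER_AREA)/255.
def fit(masks,parts,p0):
    wins={}
    for n in masks:
        a=np.vstack(sil(n,parts,p0)); lo=np.maximum(a.min(0)-10,0).astype(int); hi=np.minimum(a.max(0)+10,[560,420]).astype(int); wins[n]=(*lo,*(hi-lo))
    def cost(p):
        s=0
        for n,m in masks.items():
            x,y,w,h=wins[n]; s+=np.abs(render(n,parts,p,wins[n])-m[y:y+h,x:x+w]).sum()
        return s
    best=None
    for k in range(3):
        for dth in(-.15,0,.15):
            q=np.array(p0)+[0,0,dth]; sx=np.vstack([q,q+[.008,0,0],q+[0,.008,0],q+[0,0,.1]])
            r=minimize(cost,q,method="Nelder-Mead",options=dict(initial_simplex=sx,xatol=1e-4,fatol=.02))
            if best is None or r.fun<best.fun: best=r
        p0=best.x
    return best.x,best.fun
def white(im):
    h=cv2.cvtColor(im,cv2.COLOR_BGR2HSV); return ((h[...,1]<45)&(h[...,2]>90)).astype(np.float32)
def dark(im):
    g=cv2.cvtColor(im,cv2.COLOR_BGR2GRAY).astype(float); return np.clip((75-g)/30+.5,0,1)
E
python3 - <<'E'
from fit import *
I={n:cv2.imread(f"pics/{n}0.png") for n in("top","side")}
print(back("top",(172,281)),back("top",(190,202),.008))
for u,y in(((340,180),0),((330,240),-.5),((384,242),.2)):
    x=back("top",u,.024); p0=[x[0],x[1],y]
    for ns in(("top",),("side",),("top","side")):
        p,c=fit({n:dark(I[n]) for n in ns},BOX,p0); print(ns,p.round(4),round(c,1))
x=back("top",(210,205))
for ns in(("top",),("side",),("top","side")):
    p,c=fit({n:white(I[n]) for n in ns},CRADLE,[x[0],x[1],1.4]); print(ns,p.round(4),round(c,1))
O=I["top"].copy()
m=np.hstack([white(I["top"])[180:240,160:260],dark(I["top"])[160:220,310:410],dark(I["top"])[215:275,310:410]])*255
m2=np.hstack([white(I["side"])[140:200,220:320],dark(I["side"])[220:280,290:390],dark(I["side"])[220:280,220:320]])*255
cv2.imwrite("pics/m.png",cv2.resize(np.vstack([m,m2]),None,fx=2.6,fy=2.6))
E
```

```text
[0.34307616 0.40364632 0.        ] [0.56593632 0.35489287 0.008     ]
('top',) [ 0.6245 -0.0677  0.0753] 139.5
('side',) [ 0.6247 -0.0665  0.049 ] 223.8
('top', 'side') [ 0.6245 -0.0675  0.0794] 367.1Traceback (most recent call last):
  File "<stdin>", line 7, in <module>
  File "fit.py", line 37, in fit
    r=minimize(cost,q,method="Nelder-Mead",options=dict(initial_simplex=sx,xatol=1e-4,fatol=.02))
    res = _minimize_neldermead(fun, x0, args, callback, bounds=bounds,
                               **options)
    fxcc = func(xcc)
    fx = function(np.copy(x), *(wrapper_args + args))
  File "fit.py", line 31, in cost
    x,y,w,h=wins[n]; s+=np.abs(render(n,parts,p,wins[n])-m[y:y+h,x:x+w]).sum()
                               ~~~~~~^^^^^^^^^^^^^^^^^^^
  File "fit.py", line 21, in render
    for uv in sil(n,parts,p):
              ~~~^^^^^^^^^^^
  File "fit.py", line 17, in sil
    uv=[proj(n,q@R.T+[p[0],p[1],0]) for q in parts]; a=np.vstack(uv)
        ~~~~^^^^^^^^^^^^^^^^^^^^^^^
  File "fit.py", line 5, in proj
    c=get_calibration(n); f=210/np.tan(np.radians(c["vfov"]/2))
ValueError: time passes only in moves, steps and waits
```

```bash
sed -i 's/^from station import \*/from station import *\nimport functools\nget_calibration=functools.lru_cache(get_calibration)/' fit.py
sed -i 's/(75-g)\/30+.5/(62-g)\/20+.5/' fit.py
python3 - <<'E'
from fit import *
I={n:cv2.imread(f"pics/{n}0.png") for n in("top","side")}
g=cv2.cvtColor(I["top"],cv2.COLOR_BGR2GRAY); print(g[180,325:372:2], g[240,312:365:2])
g=cv2.cvtColor(I["side"],cv2.COLOR_BGR2GRAY); print(g[238,295:350:2])
for u,y in(((340,180),0),((330,240),-.5),((384,242),.2)):
    x=back("top",u,.024); p0=[x[0],x[1],y]
    for ns in(("top",),("side",)):
        p,c=fit({n:dark(I[n]) for n in ns},BOX,p0); print(ns,p.round(4),round(c,1))
x=back("top",(210,205))
for ns in(("top",),("side",),("top","side")):
    p,c=fit({n:white(I[n]) for n in ns},CRADLE,[x[0],x[1],1.4]); print(ns,p.round(4),round(c,1))
m=np.hstack([white(I["top"])[180:240,160:260],dark(I["top"])[160:220,310:410],dark(I["top"])[215:275,310:410]])*255
m2=np.hstack([white(I["side"])[140:200,220:320],dark(I["side"])[220:280,290:390],dark(I["side"])[220:280,220:320]])*255
cv2.imwrite("pics/m.png",cv2.resize(np.vstack([m,m2]),None,fx=2.6,fy=2.6))
E
```

```text
[108 105  98  43  35  37  35  36  35  34  33  38  69  82  81  82  81  80
  83  83  81 101 110 111] [109 113 111 106  62  37  34  36  32  31  32  36  33  38  47  73  75  80
  74  80  82  80  78  83  90 110 111]
[143 142 138 141   3   9  21   6  13   6  21  27  39  24  23  17   5  18
   3   3  12  21 150 153 155 150 152 145]
('top',) [ 0.6248 -0.0677  0.0567] 73.6
('side',) [ 0.624  -0.0674 -0.0696] 256.8
('top',) [ 0.4563 -0.0401 -0.5721] 76.3
('side',) [ 0.456  -0.0399 -0.3923] 230.4
('top',) [ 0.45   -0.1876  0.2484] 85.5
('side',) [ 0.4499 -0.1874  0.1253] 356.7
('top',) [0.5579 0.2929 1.3946] 188.5
('side',) [0.5592 0.2961 1.3881] 253.1
('top', 'side') [0.5583 0.2929 1.3936] 457.7[ WARN:0@3.727] global loadsave.cpp:1063 imwrite_ Unsupported depth image for selected encoder is fallbacked to CV_8U.
```

View pics/m.png

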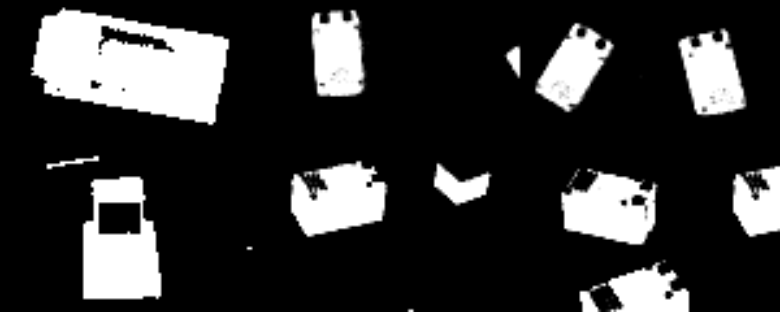

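```bash
cat > go.py <<'E'
import sys, numpy as np
from station import sense
from scipy.spatial.transform import Rotation as Ro
def need(x,y,z,yaw):
    s=sense(); R=Ro.from_euler("xyz",s["eef_rot"],degrees=True); G=Ro.from_euler("xyz",[180,0,yaw],degrees=True)
    d=R.inv().apply(np.array([x,y,z])-s["position"])*100; t=(R.inv()*G).as_rotvec(degrees=True)
    print("t",round(s["time_s"],2),"turn",t.round(2),"shift",d.round(2),"rows",round(max(np.linalg.norm(d)/4.17,np.linalg.norm(t)/7.16),1))
    print("q",s["qpos"].round(1),"F",s["wrist_force"].round(2),"w",round(s["width"],4))
if __name__=="__main__": need(*map(float,sys.argv[1:]))
E
python3 go.py 0.442 -0.1895 0.10 14.2
```

```text
t 0.8 turn [0.01 0.   2.92] shift [ 36.66 -26.38  13.13] rows 11.3
q [-79.2  21.6   4.6  73.   -0.   83.7] F [-0.07  0.43  0.32] w 0.0853
```

```bash
python3 -m inch '[[[0,0,2.9,12,-9,4,8.5],[0,0,2.9,36.7,-26.4,13.1,8.5],[0,0,2.9,36.7,-26.4,13.1,8.5],[0,0,2.9,36.7,-26.4,13.1,8.5],[0,0,2.9,36.7,-26.4,13.1,8.5],[0,0,2.9,36.7,-26.4,13.1,8.5],[0,0,2.9,36.7,-26.4,13.1,8.5],[0,0,2.9,36.7,-26.4,13.1,8.5],[0,0,2.9,36.7,-26.4,13.1,8.5],[0,0,2.9,36.7,-26.4,13.1,8.5],[0,0,2.9,36.7,-26.4,13.1,8.5],[0,0,2.9,36.7,-26.4,13.1,8.5],[0,0,2.9,36.7,-26.4,13.1,8.5],[0,0,2.9,36.7,-26.4,13.1,8.5],[0,0,2.9,36.7,-26.4,13.1,8.5],[0,0,2.9,36.7,-26.4,13.1,8.5]]]' 60; python3 go.py 0.442 -0.1895 0.018 14.2
```

```text
time_s: 2.13
position: [0.4421, -0.1907, 0.1009]
eef_rot: [179.9, -0.0, 14.1]
wrist_force: [0.1, -0.5, -0.7]
width: 0.0849
t 2.13 turn [ 0.07 -0.03 -0.11] shift [ 0.02 -0.13  8.29] rows 2.0
q [-30.9  15.8 -24.   50.2  -0.  135. ] F [ 0.08 -0.46 -0.7 ] w 0.0849
```

```bash
python3 -m inch '[[[0,0,0,0,-0.1,3,8.5],[0,0,0,0,-0.1,6,8.5],[0,0,0,0,-0.1,8.3,8.5],[0,0,0,0,-0.1,8.3,8.5],[0,0,0,0,-0.1,8.3,4],[0,0,0,0,-0.1,8.3,4],[0,0,0,0,-0.1,8.3,4],[0,0,0,0,-0.1,8.3,4],[0,0,0,0,-0.1,8.3,4],[0,0,0,0,-0.1,8.3,4],[0,0,0,0,-0.1,8.3,4],[0,0,0,0,-0.1,8.3,4]]]' 60; python3 -m inch '[[[0,0,0,0,0,-2,4],[0,0,0,0,0,-4,4],[0,0,0,0,0,-4,4],[0,0,0,0,0,-4,4],[0,0,0,0,0,-4,4],[0,0,0,0,0,-4,4]]]'; python3 go.py 0.442 -0.1895 0.018 14.2
```

```text
time_s: 3.13
position: [0.4438, -0.1896, 0.0193]
eef_rot: [179.8, -0.1, 14.2]
wrist_force: [-0.7, -1.1, 6.7]
width: 0.0471
time_s: 3.63
position: [0.4414, -0.1878, 0.0565]
eef_rot: [-179.9, 0.1, 14.2]
wrist_force: [0.1, -0.4, -1.5]
width: 0.0469
t 3.63 turn [-0.05  0.06  0.02] shift [0.03 0.18 3.85] rows 0.9
q [-30.6  18.5 -27.7  43.9  -0.  135.1] F [ 0.07 -0.4  -1.49] w 0.0469
```

```bash
python3 -m inch '[[[0,0,0,0,0,2,4],[0,0,0,0,0,3.4,4],[0,0,0,0,0,3.9,4],[0,0,0,0,0,3.9,4],[0,0,0,0,0,3.9,8.5],[0,0,0,0,0,3.9,8.5],[0,0,0,0,0,3.9,8.5],[0,0,0,0,0,3.9,8.5],[0,0,0,0,0,2,8.5],[0,0,0,0,0,-1,8.5],[0,0,0,0,0,-5,8.5],[0,0,0,0,0,-5,8.5]]]'; python3 go.py 0.4627 -0.0443 0.10 147.3
```

```text
time_s: 4.63
position: [0.4459, -0.1904, 0.1134]
eef_rot: [179.6, -0.4, 14.2]
wrist_force: [1.5, -0.7, 0.6]
width: 0.0851
t 4.63 turn [   0.67    0.26 -133.07] shift [  5.21 -13.76   1.28] rows 18.6
q [-30.6  15.  -22.9  51.5  -0.  135.1] F [ 1.47 -0.66  0.63] w 0.0851
```

```bash
python3 go.py 0.4493 -0.0357 0.10 147.3; python3 -m inch '[[[0,0,-133,4.1,-15,1.3,8.5],[0,0,-133,4.1,-15,1.3,8.5],[0,0,-133,4.1,-15,1.3,8.5],[0,0,-133,4.1,-15,1.3,8.5],[0,0,-133,4.1,-15,1.3,8.5],[0,0,-133,4.1,-15,1.3,8.5],[0,0,-133,4.1,-15,1.3,8.5],[0,0,-133,4.1,-15,1.3,8.5],[0,0,-133,4.1,-15,1.3,8.5],[0,0,-133,4.1,-15,1.3,8.5],[0,0,-133,4.1,-15,1.3,8.5],[0,0,-133,4.1,-15,1.3,8.5],[0,0,-133,4.1,-15,1.3,8.5],[0,0,-133,4.1,-15,1.3,8.5],[0,0,-133,4.1,-15,1.3,8.5],[0,0,-133,4.1,-15,1.3,8.5],[0,0,-133,4.1,-15,1.3,8.5],[0,0,-133,4.1,-15,1.3,8.5],[0,0,-133,4.1,-15,1.3,8.5],[0,0,-133,4.1,-15,1.3,8.5]]]'; python3 go.py 0.4493 -0.0357 0.018 147.3
```

```text
t 4.63 turn [   0.67    0.26 -133.07] shift [  4.13 -14.92   1.27] rows 18.6
q [-30.6  15.  -22.9  51.5  -0.  135.1] F [ 1.47 -0.66  0.63] w 0.0851
time_s: 6.3
position: [0.4449, -0.0328, 0.094]
eef_rot: [-180.0, -0.0, 147.3]
wrist_force: [-0.8, 0.7, -0.4]
width: 0.0847
t 6.3 turn [-0.01 -0.01 -0.02] shift [-0.53 -0.01  7.6 ] rows 1.8
q [-12.4  12.5 -29.5  48.   -0.   20.4] F [-0.81  0.72 -0.38] w 0.0847
```

```bash
python3 -m inch '[[[0,0,0,-0.5,0,3,8.5],[0,0,0,-0.5,0,6,8.5],[0,0,0,-0.5,0,7.6,8.5],[0,0,0,-0.5,0,7.6,8.5],[0,0,0,-0.5,0,7.6,4],[0,0,0,-0.5,0,7.6,4],[0,0,0,-0.5,0,7.6,4],[0,0,0,-0.5,0,7.6,4],[0,0,0,-0.5,0,7.6,4],[0,0,0,-0.5,0,7.6,4],[0,0,0,-0.5,0,7.6,4],[0,0,0,-0.5,0,7.6,4]]]' 60; python3 -m inch '[[[0,0,0,0,0,-2,4],[0,0,0,0,0,-4,4],[0,0,0,0,0,-4,4],[0,0,0,0,0,-4,4],[0,0,0,0,0,-4,4],[0,0,0,0,0,-4,4],[0,0,0,0,0,-4,4]]]'; python3 go.py 0.4493 -0.0357 0.018 147.3
```

```text
time_s: 7.3
position: [0.4509, -0.0358, 0.0199]
eef_rot: [179.9, 0.2, 147.2]
wrist_force: [-1.0, 0.5, 7.3]
width: 0.0469
time_s: 7.88
position: [0.448, -0.0353, 0.0572]
eef_rot: [-179.9, -0.1, 147.2]
wrist_force: [0.0, 0.0, -3.0]
width: 0.0471
t 7.88 turn [-0.05 -0.12 -0.08] shift [-0.14  0.04  3.92] rows 0.9
q [-12.6  15.5 -32.   42.7  -0.   20.2] F [ 0.02  0.01 -3.  ] w 0.0471
```

```bash
for i in 1 2; do python3 -m inch '[[[0,0,0,0,0,0,4],[0,0,0,0,0,0,4]]]' | grep force; python3 -m inch '[[[0,0,0,0,0,0,4]]]' | grep force; done; python3 - <<'E'
from station import *
import cv2
for i in range(6):
    im=capture("side"); print(sense()["wrist_force"].round(2),sense()["torque"].round(3))
cv2.imwrite("pics/side1.png",im)
E
python3 go.py 0.4493 -0.0357 0.018 147.3
```

```text
wrist_force: [-0.9, 0.2, -3.2]
wrist_force: [0.8, -0.8, -3.1]
wrist_force: [0.6, 0.9, -3.3]
wrist_force: [0.9, -0.4, -2.4]
[-0.42  0.02 -3.05] [ 0.042  0.009 -0.033]
[ 0.11  0.71 -3.17] [-0.014  0.085 -0.016]
[ 0.22  0.48 -2.04] [0.018 0.012 0.021]
[-0.58 -0.06 -3.16] [-0.049 -0.007  0.003]
[-0.15  0.45 -3.42] [ 0.033  0.056 -0.029]
[ 0.33  0.33 -2.55] [0.    0.05  0.014]
t 8.68 turn [-0.    0.01 -0.08] shift [-0.02 -0.01  4.03] rows 1.0
q [-12.6  15.4 -31.9  42.7  -0.   20.2] F [ 0.33  0.33 -2.55] w 0.0469
```

Box B (330,240) reads about 3.0 N over ten readings, so it is the loaded one. C read about 0.8–1.5 N, so it is empty. Next I'll carry B over the cradle.

```bash
python3 -m inch '[[[0,0,0,0,0,-3,4],[0,0,0,0,0,-6,4],[0,0,0,0,0,-7,4],[0,0,0,0,0,-7,4]]]'; python3 go.py 0.5516 0.2570 0.13 -100.1
```

```text
time_s: 9.02
position: [0.4518, -0.0361, 0.1313]
eef_rot: [179.9, 0.4, 147.2]
wrist_force: [0.6, -0.6, -2.7]
width: 0.0468
t 9.02 turn [  -0.27    0.35 -112.68] shift [ 7.48 30.04  0.15] rows 15.7
q [-12.6  10.8 -25.5  53.3  -0.   20.2] F [ 0.59 -0.56 -2.75] w 0.0468
```

```bash
python3 -m inch '[[[0,0,-7,0.5,2,0.1,4],[0,0,-14,1,4,0.1,4],[0,0,-21,1.5,6,0.1,4],[0,0,-28,2,8,0.1,4],[0,0,-35,2.5,10,0.1,4],[0,0,-42,3,12,0.1,4],[0,0,-49,3.5,14,0.1,4],[0,0,-56,4,16,0.1,4],[0,0,-63,4.5,18,0.1,4],[0,0,-70,5,20,0.1,4],[0,0,-77,5.5,22,0.1,4],[0,0,-84,6,24,0.1,4],[0,0,-91,6.5,26,0.1,4],[0,0,-98,7,28,0.1,4],[0,0,-105,7.3,29.3,0.1,4],[0,0,-110,7.5,30,0.1,4],[0,0,-112.7,7.5,30,0.1,4],[0,0,-112.7,7.5,30,0.1,4],[0,0,-112.7,7.5,30,0.1,4],[0,0,-112.7,7.5,30,0.1,4]]]'; python3 go.py 0.5516 0.2570 0.07 -100.1
python3 - <<'E'
from fit import *
p=np.array([.5583,.294,1.3936])
out=[]
for n in("top","side"):
    im=capture(n); O=cv2.imread(f"pics/{n}0.png"); 
    S=5; a=np.vstack(sil(n,CRADLE,p)); lo=(a.min(0)-12).astype(int); hi=(a.max(0)+12).astype(int)
    for J in(O,im):
        c=cv2.resize(J[lo[1]:hi[1],lo[0]:hi[0]],None,fx=S,fy=S,interpolation=cv2.INTER_CUBIC)
        for uv in sil(n,CRADLE,p): cv2.polylines(c,[cv2.convexHull(((uv+.5-lo)*S).astype(np.int32))],True,(0,0,255) ,1)
        out.append(cv2.resize(c,(390,290)))
cv2.imwrite("pics/ov.png",np.vstack([np.hstack(out[:2]),np.hstack(out[2:])]))
E
```

```text
time_s: 10.68
position: [0.5479, 0.2569, 0.1263]
eef_rot: [179.9, -0.1, -100.2]
wrist_force: [-0.7, 0.3, -2.7]
width: 0.0472
t 10.68 turn [ 0.08 -0.06 -0.06] shift [-0.08 -0.37  5.63] rows 1.4
q [ 19.1  27.9  -1.5  60.7  -0.  -60.7] F [-0.68  0.31 -2.7 ] w 0.0472
```

View pics/ov.png

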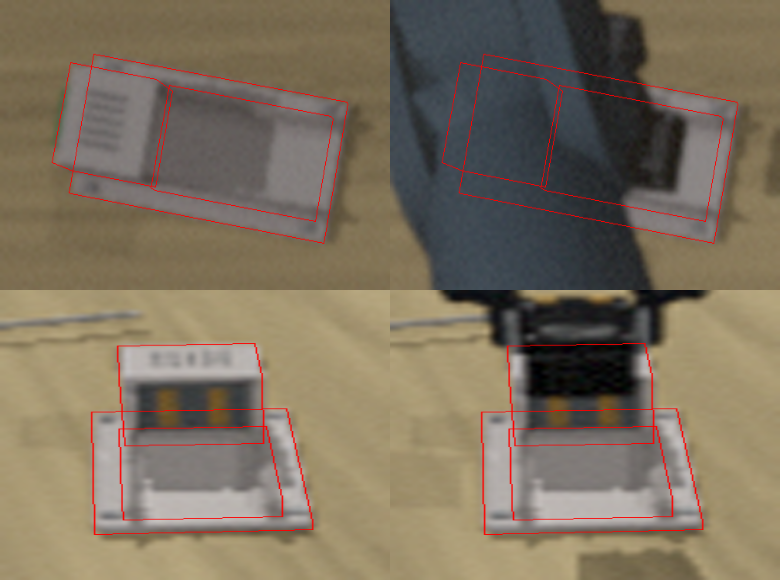

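```bash
python3 -m inch '[[[0,0,0,-0.1,-0.37,2,4],[0,0,0,-0.1,-0.37,4,4],[0,0,0,-0.1,-0.37,6,4],[0,0,0,-0.1,-0.37,7,4],[0,0,0,-0.1,-0.37,7,4],[0,0,0,-0.1,-0.37,7,4],[0,0,0,-0.1,-0.37,7,4]]]';  python3 go.py 0.5516 0.2570 0.03 -100.1; python3 - <<'E'
from fit import *
im=capture("side")
p=np.array([.5583,.294,1.3936])
s=sense(); x=s["position"]; c=np.array([np.cos(1.3936),np.sin(1.3936)])
b=[cub(-.043,.043,.024,x[2]-.02,x[2]+.028)]
uv=sil("side",b,[*(x[:2]+.0066*c),1.3936])[0]
lo=np.array([225,125]);S=8;J=cv2.resize(im[125:195,225:315],None,fx=S,fy=S,interpolation=cv2.INTER_CUBIC)
for q in [uv]+sil("side",CRADLE,p): cv2.polylines(J,[cv2.convexHull(((q+.5-lo)*S).astype(np.int32))],True,(0,0,255),1)
cv2.imwrite("pics/ov2.png",J)
E
```

```text
time_s: 11.37
position: [0.5533, 0.2579, 0.0585]
eef_rot: [-179.9, 0.0, -100.1]
wrist_force: [0.9, -0.6, -3.1]
width: 0.0468
t 11.37 turn [-0.1   0.05  0.01] shift [0.12 0.15 2.85] rows 0.7
q [ 19.   31.3  -6.5  52.1  -0.  -60.9] F [ 0.9  -0.62 -3.06] w 0.0468
```

View pics/ov2.png

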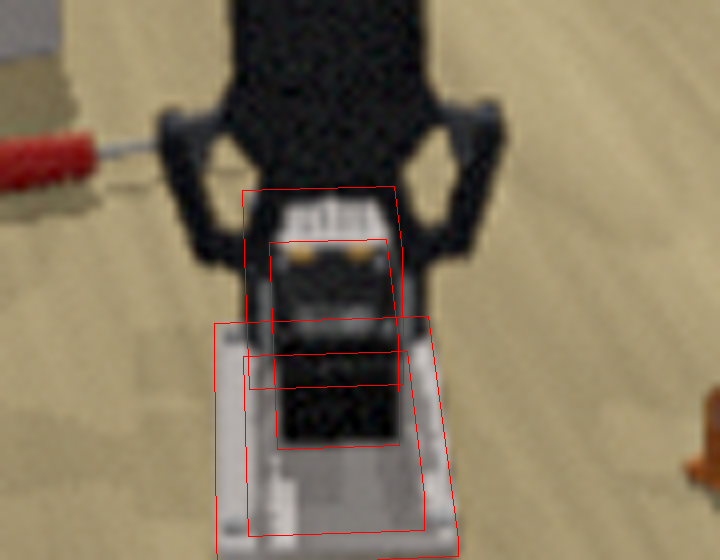

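```bash
python3 -m inch '[[[0,0,0,0.1,0.15,0.6,4],[0,0,0,0.1,0.15,1.4,4],[0,0,0,0.1,0.15,2,4],[0,0,0,0.1,0.15,2.5,4],[0,0,0,0.1,0.15,2.5,4],[0,0,0,0.1,0.15,2.5,4]]]';  python3 go.py 0.5516 0.2570 0.028 -100.1
```

```text
time_s: 11.92
position: [0.55, 0.2567, 0.0315]
eef_rot: [179.9, -0.1, -100.1]
wrist_force: [0.2, 0.3, -2.6]
width: 0.0472
t 11.92 turn [ 0.08 -0.05  0.02] shift [-0.06 -0.15  0.35] rows 0.1
q [ 19.   32.6  -8.7  48.7  -0.  -60.9] F [ 0.23  0.27 -2.59] w 0.0472
```

```bash
python3 -m inch '[[[0,0,0,0,0,0.1,4],[0,0,0,0,0,0.2,4],[0,0,0,0,0,0.2,4]]]'; python3 -m inch '[[[0,0,0,0,0,0.1,4],[0,0,0,0,0,0.1,4]]]';python3 -m inch '[[[0,0,0,0,0,0.05,4],[0,0,0,0,0,0.1,4]]]'; python3 go.py 0.5516 0.2570 0.028 -100.1
```

```text
time_s: 12.17
position: [0.5509, 0.257, 0.0303]
eef_rot: [-180.0, 0.0, -100.1]
wrist_force: [-0.6, -0.3, -3.3]
width: 0.0471
time_s: 12.33
position: [0.5507, 0.257, 0.0293]
eef_rot: [-180.0, 0.0, -100.1]
wrist_force: [0.0, 0.0, -3.7]
width: 0.0468
time_s: 12.5
position: [0.5508, 0.257, 0.0283]
eef_rot: [-180.0, -0.0, -100.1]
wrist_force: [1.0, -0.1, -2.4]
width: 0.0468
t 12.5 turn [-0.01 -0.    0.02] shift [-0.02 -0.08  0.03] rows 0.0
q [ 19.   32.8  -8.9  48.3  -0.  -60.9] F [ 0.96 -0.08 -2.44] w 0.0468
```

```bash
python3 -m inch '[[[0,0,0,0,-0.05,0.05,4],[0,0,0,0,-0.05,0.1,4],[0,0,0,0,-0.05,0.1,4]]]'|tail -4; python3 -m inch '[[[0,0,0,0,0,0.05,4],[0,0,0,0,0,0.05,4]]]';python3 -m inch '[[[0,0,0,0,0,0.05,4],[0,0,0,0,0,0.05,4]]]'
```

```text
position: [0.5514, 0.257, 0.0279]
eef_rot: [-180.0, 0.0, -100.1]
wrist_force: [-2.0, -0.9, 3.7]
width: 0.0468
time_s: 12.92
position: [0.5515, 0.2571, 0.0279]
eef_rot: [-180.0, 0.0, -100.1]
wrist_force: [-2.4, -0.6, 7.2]
width: 0.0471
time_s: 13.08
position: [0.5515, 0.2571, 0.0279]
eef_rot: [-179.9, 0.0, -100.1]
wrist_force: [-3.7, -1.5, 10.5]
width: 0.0467
```

```bash
python3 -m inch '[[[0,0,0,0,0,-0.1,4],[0,0,0,-0.2,0,-0.15,4],[0,0,0,-0.5,0,-0.15,4],[0,0,0,-0.9,0,-0.15,4],[0,0,0,-1.2,0,-0.15,4],[0,0,0,-1.2,0,-0.15,4]]]'; python3 -m inch '[[[0,0,0,-0.3,0,0,4],[0,0,0,-0.7,0,0,4],[0,0,0,-1.1,0,0,4],[0,0,0,-1.5,0,0,4],[0,0,0,-1.8,0,0,4],[0,0,0,-1.8,0,0,4],[0,0,0,-1.8,0,0,4]]]'
```

```text
time_s: 13.58
position: [0.554, 0.2697, 0.028]
eef_rot: [-179.9, 0.1, -100.0]
wrist_force: [0.5, -0.1, 2.2]
width: 0.0468
time_s: 14.17
position: [0.5568, 0.2875, 0.028]
eef_rot: [-180.0, 0.1, -100.0]
wrist_force: [0.5, 1.0, 3.4]
width: 0.0471
```

```bash
python3 -m inch '[[[0,0,0,-0.2,0,0,4],[0,0,0,-0.4,0,0,4],[0,0,0,-0.6,0,0,4],[0,0,0,-0.8,0,0,4],[0,0,0,-0.8,0,0,4],[0,0,0,-0.8,0,0,4]]]'; for i in 1 2 ; do python3 -m inch '[[[0,0,0,-0.1,0,0,4],[0,0,0,-0.1,0,0,4],[0,0,0,-0.1,0,0,4]]]'|grep -E "posit|force"; done
```

```text
time_s: 14.67
position: [0.558, 0.2942, 0.0279]
eef_rot: [-180.0, -0.0, -100.1]
wrist_force: [-0.2, -2.7, 5.7]
width: 0.0472
position: [0.5581, 0.2949, 0.028]
wrist_force: [0.0, -1.9, 6.1]
position: [0.5583, 0.2958, 0.028]
wrist_force: [-0.6, -1.1, 5.3]
```

```bash
python3 -m inch '[[[0,0,0,-0.1,0,-0.05,4],[0,0,0,-0.1,0,-0.05,4],[0,0,0,-0.1,0,-0.05,4]]]'|grep -E "posit|force"; for i in 1 2 3; do python3 -m inch '[[[0,0,0,-0.1,0,0,4],[0,0,0,-0.1,0,0,4],[0,0,0,-0.1,0,0,4]]]'|grep -E "posit|force"; done
```

```text
position: [0.5581, 0.2971, 0.028]
wrist_force: [0.2, -1.0, 2.8]
position: [0.5583, 0.2983, 0.028]
wrist_force: [0.4, -0.5, 1.6]
position: [0.5585, 0.2993, 0.028]
wrist_force: [-0.8, -0.7, 0.8]
position: [0.5587, 0.3003, 0.028]
wrist_force: [0.2, -0.4, -0.6]
```

```bash
for i in 1 2 3 4; do python3 -m inch '[[[0,0,0,-0.1,0,0,4],[0,0,0,-0.1,0,0,4],[0,0,0,-0.1,0,0,4]]]'|grep -E "posit|force"; done
```

```text
position: [0.5589, 0.3013, 0.0281]
wrist_force: [0.3, -0.7, -0.9]
position: [0.5591, 0.3022, 0.0281]
wrist_force: [0.8, -0.2, -2.1]
position: [0.5591, 0.3022, 0.0281]
wrist_force: [-0.7, -5.1, 0.0]
position: [0.559, 0.3022, 0.0281]
wrist_force: [-1.0, -7.2, 1.3]
```

```bash
python3 -m inch '[[[0,0,0,0,0,0,7],[0,0,0,0,0,0,7],[0,0,0,0,0,0,7],[0,0,0,0,0,0,7],[0,0,0,0.1,0,0,7],[0,0,0,0.1,0,-2,7],[0,0,0,0.1,0,-5,7],[0,0,0,0.1,0,-9,7],[0,0,0,4,0,-13,7],[0,0,0,8,0,-15,7],[0,0,0,12,0,-16,7],[0,0,0,16,0,-16,7],[0,0,0,20,0,-16,7],[0,0,0,24,0,-16,7],[0,0,0,28,0,-16,7],[0,0,0,32,0,-16,7],[0,0,0,36,0,-16,7],[0,0,0,36,0,-16,7],[0,0,0,36,0,-16,7]]]'; python3 - <<'E'
from fit import *
p=np.array([.5583,.294,1.3936]); c=np.array([np.cos(p[2]),np.sin(p[2])])
b=[cub(-.043,.043,.024,.008,.056)]
I={n:capture(n) for n in("top","side")}
out=[]
for n,im in I.items():
    lo=np.array([150,165] if n=="top" else [220,130]);S=4
    J=cv2.resize(im[lo[1]:lo[1]+72,lo[0]:lo[0]+98],None,fx=S,fy=S,interpolation=cv2.INTER_CUBIC)
    for q in sil(n,b,[*(p[:2]+.015*c),p[2]])+sil(n,CRADLE,p)[:2]: cv2.polylines(J,[cv2.convexHull(((q+.5-lo)*S).astype(np.int32))],True,(0,0,255),1)
    out.append(J)
    K=im[120:330,250:500]; out.append(cv2.resize(K,(392,288)))
cv2.imwrite("pics/fin.png",np.vstack([np.hstack(out[:2]),np.hstack(out[2:])]))
for u,q in(((340,180),[.6248,-.0677,.06]),((384,242),[.45,-.1876,.248])):
    print(fit({"top":dark(I["top"])},BOX,q))
E
```

```text
time_s: 18.75
position: [0.4964, -0.0525, 0.1886]
eef_rot: [-180.0, 0.0, -100.3]
wrist_force: [0.6, -0.1, -0.2]
width: 0.07
(array([ 0.61608111, -0.06990096,  0.10884277]), np.float64(450.0598039215687))
(array([ 0.42268296, -0.15002024, -0.01534347]), np.float64(673.2578431372549))
```

View pics/fin.png

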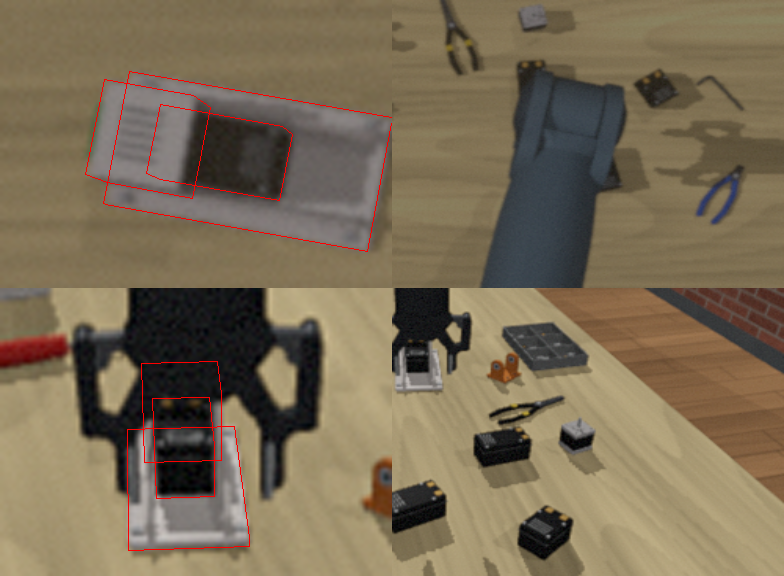

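Both views show the box tail where a fully home box should be. The empties stand flat and the bystanders have not moved. I'm handing in.

```bash
python3 -c "
from station import *
print(hand_in(), sense()['time_s'])"
```

```text
the job is handed in; nothing more can be done
the job is handed in; nothing more can be done
```

The loaded box is in the white cradle, contacts towards the hood and home against the contact block. I handed the job in at about 19 s of the 58 s allowed; no verdict was reported.

- **Finding it:** I lifted two of the three boxes. The one at about (0.45, -0.19) read about -1.5 N, from a single reading with about 0.7 N of noise, so I took it as empty and set it back down. The one at about (0.456, -0.040) held at about 3.0 N over ten readings, which is the bottom of the loaded range. I never lifted the third box, since only one is loaded.
- **Setting it home:** I set the box on the floor plate, where the contact height matched the 8 mm floor. I slid it in by 1 mm steps over the last part. It stopped at y = 0.3022 m, where I predicted 0.3018 m, with the wrist force rising to only about 7 N before I let go.

**Last checks:**
- The outline of a fully home box lay on the seen box in the top view and, as far as the gripper left it visible, in the side view.
- The bystanders in the pictures looked undisturbed.
- The empty I never lifted stands flat. The one I put back was partly out of the crop, but what showed of it stood flat.
- The arm was raised clear.

**Checks that failed or disagreed:**
- The final top-view fit of the two empty boxes failed because the arm hid them, so their flatness rests on the side picture alone.
- The cradle measured 1.39 rad of yaw in both cameras, outside the stated 0.2 to 1.2 rad. The overlay and the sliding confirmed the measured value.

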